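# Zero the rod gauge with the trimmer screw

### The arm

A 6-joint arm with a two-finger parallel gripper is mounted at the origin on a cart in front of the work surface, level with it; the furniture and walls round the work are solid. World frame = base frame: x ahead of the robot, y to its left, z up, the work surface at z = 0. Lengths are in m, angles in degrees, forces in N, time in s.
With the tool pointing down it reaches from about 0.4 to 0.825 m from the base axis. Payload 7 kg.
Tool frame: the origin (TCP) lies at the very end of the fingers, on their centre line; the grasp point (between the pads) lies r.grasp_offset behind it (r.grasp_offset is the distance from the TCP to the grasp point, in m); z points along the fingers, y is the direction in which the jaws open and shut (so a half turn about z gives the same grasp; the last joint's range is limited). The gripper opens to 88 mm and grips with 3 to 60 N. Pads are 19 mm wide; open, the fingers measure 130 mm over their backs; the gripper's body (78 mm by 193 mm) begins 47 mm behind the grasp point.
Start: joints at [85.892, 20.546, 0.682, 0, -70.136, -16.507], TCP at [0.238, 0.632, 0.227] pointing down, gripper open.
Joint ranges: [-176.03, 176.03], [-82.01, 121.73], [-58.28, 71.71], [-173.87, 95.51], [-174.79, -0.11], [-173.66, 173.66]. Speed limits (degrees/s): [136.94, 136.94, 172.46, 180, 180, 180].

### API

Orientations are given as [roll, pitch, yaw] about the fixed x, y, z axes, in that order (R = Rz(yaw) Ry(pitch) Rx(roll)).
In Python, from plant import r gives the robot as it stands. The module is installed in compiled form; this text tells all that it offers.
- The arm moves only by the tool send_rows, never from a script. Its argument "motion" is a list of rows, each an object with "travel": the shift along the tool's x, y, z in m, a list of three; "spin": the turn about the tool's z in degrees. In form: [{"travel": [tx, ty, tz], "spin": spin}, ...]. A call has 1 to 5 rows; each row shifts and turns the pose as measured when the row begins, along the tool's axes as they then stand; what a row does not reach is not made up. A row lasts 1/12 s, in which the tool goes at most 41.7 mm and 7.16 degrees, less where a joint would pass 70% of its speed; a pose out of reach is approached as far as the arm can. A call is refused whole if a number of a shift passes 0.0417 or a number of a turn 7.16, either way. A call with a gripper value outside its range is refused whole. "gripper" is the gripper command: -1 is shut, 1 is fully open, values between are in proportion, set as the call begins (left out, the last holds). The fingers move at their own pace and stop on an object; "squeeze" is the grip in N (left out, the last holds). Time passes only in rows, so rows that do not move let the fingers close. It gives the time, the measured TCP pose, the force and the opening at its end, in the units of the state.
- r.get_state(): the state, without advancing time (a new reading comes with each control period).
- r.capture(name): name is "scene" or "top" or "wrist"; returns (picture, depth): 400x640x3 uint8, blue, green, red; 400x640 float32, m along the optical axis (not along the pixel's ray), 0 where there is no reading.
- r.get_calibration(name): a dict with "fov_y" (degrees; the focal length in pixels is half the picture's height over the tangent of half this angle, whatever the lens; pixels are square), "cx", "cy" (the principal point, pixels), "k1" (the pictures are not rectified: a ray, as slopes to the right and down, at radius r is drawn at 1 + k1 r^2 times it, then the intrinsics apply), "origin" and "orientation" of the camera in the world. Camera axes: x right, y down, z forward; pixel columns grow to the right and rows downward; lengths in m; the calibration is good to about 2 mm. A picture is of the moment at which its call begins: read the wrist's pose just before it. get_calibration takes no time and is no camera call; for the wrist camera it gives the pose at the moment of the call.
- r.close_job(): hands the job in, once; it reports no verdict.
Trained networks look in the newest picture that a camera, given by its name, has taken for a name from the list of things; names that differ only in an ending like _2 or _b are one class to them, and where a whole thing is asked for, a point or a joint stands for the part that bears it (a point fixed in the world has none). Each returns a list of dicts, best first, with "conf" (0 to 1); they miss things now and then, are a little off and sometimes report something else, mostly with a low value. They report only what shows in the picture. A call takes as long as a camera call. They do not tell look-alikes from the thing itself.
- r.boxes_of(camera, target): "at" ([x, y, z] in m, in the coordinates of the camera as it stood for that picture, good to about 4 mm: the middle of the surface that is visible of it).
- r.pinpoint(camera, target): "at" ([x, y, z] in m, in the coordinates of the camera as it stood for that picture, good to about 4 mm: a listed point, or the origin of a listed thing).
The state is a dict: "time_s": time; "joints": joint angles; "qd": joint speeds; "joint_torque": joint torques, N m; "tcp_pos": TCP position; "eef_rot": TCP orientation; "contact_force": force on the tool from outside, world axes, zero at the start; "moment": the same for the moment, N m; "gripper_width": finger opening in m.
Only numpy, scipy, OpenCV 4.12 (cv2) and the standard library are available. Lean on these libraries where they do the work, as an engineer would, in place of code of your own. Each camera call takes 0.05 s, during which the arm holds its last target. There are 200 camera calls.

### The job

Zero the rod gauge. First push the brass rod gently along its V-groove until its end rests against the gauge's steel stop; then take the green-handled tuning tool and, with its blade in the slot of the brass trimmer screw on the gauge, turn the screw until the black pointer stands on the red mark of the dial. Finally put the tool back upright in its grey stand, fully down; do not knock the beaker or the flask about.

Things in the scene. Friction and masses are not known exactly. Their poses are not given: they have to be found in the camera images.
- gauge: Grey instrument 96 x 96 mm, 61 mm high, fixed to the worktop, with a softly lit white dial under a clear window in its top; an aluminium V-groove rail (36 mm wide, its top edges 31 mm above the worktop, upper side open) runs out of it along its +y side, from 46 to 225 mm from the origin. The rail's far end is open. Origin on the worktop under the dial centre, z up, x to the far side of the dial.
- stop (a point): Centre of the front face of the gauge's steel stop button (16 mm across) at the inner end of the V-groove, 52 mm from the gauge's origin along its +y and 34 mm above the worktop; the rod's near end must rest against it.
- rod: Loose brass rod, 20 mm diameter, 90 mm long, 0.2 kg, with two black bands, lying in the V-groove 30 to 60 mm short of the stop. Origin in its middle on its axis, 34 mm above the worktop; its y axis lies along the rod, away from the stop. It slides to the stop along -y; its upper 13 mm stand above the rail's edges. It slides with 1 to 3 N; pressing it on the stop with more than 40 N harms the gauge.
- rod_nose (a point): Centre of the rod end that faces the stop.
- rod_tail (a point): Centre of the rod end that faces away from the stop, where it can be pushed.
- trimmer_screw (a joint): Angle of the trimmer screw and the pointer fixed to it about the vertical, rad, counter-clockwise seen from above positive; 0: pointer along the gauge's +x. Travel -1.2 to 1.2; it stays where it is left (friction torque 0.04 N m). At the start it is counter-clockwise of the mark by 0.45 to 1.3 rad, so it must be turned clockwise.
- slot (a point): Middle of the slot floor of the brass trimmer screw, on the screw's vertical axis over the gauge's origin, 55.5 mm above the worktop; its x axis lies along the slot and towards the pointer. The screw head is 23 mm across; the slot goes right across it, 5 mm wide and 5 mm deep; an aluminium guard collar of 27 mm inner and 35 mm outer diameter round it rises to 66 mm above the worktop. The tool's blade has about 0.2 rad of play in the slot to either side.
- pointer_tip (a point): Tip of the black pointer (4.6 mm wide), 34 mm from the screw's axis, under the window; it turns with the screw.
- mark_tip (a point): The red mark on the dial (5 mm wide, 11 mm long), 34 mm from the screw's axis, fixed; the pointer tip has to stand on it. Its x axis points outward from the screw's axis.
- tuning_tool: Loose plastic tuning tool, 115 mm long, 35 g, standing upright in its stand, blade down. Origin in the middle of the blade's lower edge, z up along the tool, x along the blade's width. Blade 14 mm wide, 2.6 mm thick, 8 mm long; white shank 12 mm diameter up to 40 mm; white flange 28 mm diameter from 40 to 45 mm; green square handle 16 x 16 mm from 45 to 115 mm, its flat sides square to x and y; a white bar on top shows the blade's direction.
- handle (a point): Good place to grip the tool's handle, on its axis 85 mm above the blade's end (93 mm above the worktop at the start); axes as the tool's.
- tool_stand: Grey block 56 x 56 mm, 48 mm high, fixed to the worktop, with a vertical through hole of 18 mm diameter in its middle. The tool's shank stands in it, the flange rests on its top (tool origin then 8 mm above the worktop). Origin on the worktop under the hole.
- beaker: Loose clear beaker, 55 mm wide, 71 mm high, standing at the back of the worktop; bystander. Origin under its middle.
- flask: Loose clear flask with a thin neck, 62 mm wide, 138 mm high, standing at the back of the worktop; bystander. Origin under its middle.
Not all that is in view belongs to the job. Leave any blue or turquoise look-alike of the tool_stand alone.

How it is judged (in metres and radians):
On the way, in this order (a step that is already met when the one before it is completed fails the run):
1. the rod's end rests against the stop (within 3 mm) (distance between rod_nose and stop below 0.003 m), for 0.2 s.
2. the pointer stands on the red mark (within 4.2 mm at its tip), set with the tool's blade in the slot, the rod still home (distance between rod_nose and stop below 0.003 m and horizontal distance between pointer_tip and mark_tip below 0.0042 m and distance between tuning_tool and slot below 0.006 m), for 0.2 s.
At the end, for the whole second after the job is handed in: The rod's end is within 3 mm of the stop, the pointer tip within 4.2 mm of the red mark, and the tool stands upright and still in its stand, its flange within 3 mm of the stand's top, released (distance between rod_nose and stop below 0.003 m and horizontal distance between pointer_tip and mark_tip below 0.0042 m and horizontal distance between tuning_tool and tool_stand below 0.007 m and z of tuning_tool in the frame of tool_stand below 0.011 m and angle between tuning_tool's own z axis and vertical below 0.12 rad and linear speed of each of tuning_tool, rod below 0.02 m/s); the robot touches nothing.
It fails at once if the rod pressed on the gauge with more than 40 N (contact force between rod and gauge above 40 N).
It fails at once if the beaker or flask moved by more than 3 cm or tipped (distance of any of beaker, flask from where it was at the start of the episode above 0.03 m or angle between any of beaker, flask's own z axis and vertical above 0.4 rad).
It fails at once if the screw turned by the fingers instead of the tool (contact force between the fingers and trimmer_screw above 0.5 N).
It also fails if it takes over 58 s, if anything falls off the work surface, if the arm or the gripper's body presses on something with over 40 N, if the wrist force passes 120 N, or if a joint passes its speed limit or range.

## Working session

There is one attempt and no reset: what is moved stays moved. The work goes in short steps, Python scripts to look and compute and a tool call to move; the robot and the scene stay as the last step left them, time stands still between calls to the robot, and variables do not carry over. Pictures are saved under pics/ and viewed, about 8 in all and at most 12, crops included, and the job is handed in when it is done.

Besides the shell and the picture viewer there is one more tool, called by a JSON object that holds its "name" and its "arguments", one argument or row to a line. send_rows: Moves the arm, as the interface text tells. Its arguments: {"type":"object","properties":{"motion":{"type":"array"},"gripper":{"type":"number"},"squeeze":{"type":"number"}},"required":["motion"]}

```bash
mkdir -p pics; cat > h.py <<'E'
import numpy as np, cv2
from scipy.spatial.transform import Rotation as R
from plant import r
def cal(n):
    c=r.get_calibration(n); f=200/np.tan(np.radians(c['fov_y'])/2)
    return c,f,R.from_euler('xyz',c['orientation'],degrees=True).as_matrix() if np.shape(c['orientation'])==(3,) else np.array(c['orientation']),np.array(c['origin'])
def w(n,at,C=None):
    c,f,M,o=C or cal(n); return M@np.array(at)+o
def px(n,p,C=None):
    c,f,M,o=C or cal(n); q=M.T@(np.array(p)-o); s=q[:2]/q[2]; s=s*(1+c['k1']*(s@s)); return s*f+[c['cx'],c['cy']]
def ray(n,u,v,C=None):
    c,f,M,o=C or cal(n); d=(np.array([u,v])-[c['cx'],c['cy']])/f; s=d.copy()
    for _ in range(20): s=d/(1+c['k1']*(s@s))
    return o,M@np.array([s[0],s[1],1])
def onz(n,u,v,z,C=None):
    o,d=ray(n,u,v,C); return o+d*(z-o[2])/d[2]
def find(n,names,C=None,k=2,box=False):
    for t in names:
        for e in (r.boxes_of if box else r.pinpoint)(n,t)[:k]:
            p=w(n,e['at'],C); print(n,t,round(e['conf'],2),p.round(4),px(n,p,C).round(0))
E
python3 - <<'E'
from h import *
s=r.get_state(); print({k:np.round(v,3) for k,v in s.items()},r.grasp_offset)
ims=[]
for n in ['scene','top']:
    C=cal(n); print(n,C[0])
    im,d=r.capture(n); cv2.imwrite(f'pics/{n}0.png',im); np.save(f'{n}0.npy',d)
    find(n,['stop','rod_nose','rod_tail','slot','pointer_tip','mark_tip','handle','tuning_tool','tool_stand','gauge','beaker','flask'],C)
E
```

```text
{'time_s': np.float64(0.0), 'joints': array([ 8.5892e+01,  2.0592e+01,  6.3400e-01, -2.0000e-02, -7.0134e+01,
       -1.6507e+01]), 'qd': array([ 0.031,  0.063, -0.194, -0.048,  0.003,  0.067]), 'joint_torque': array([ 0.0000e+00, -5.8272e+01,  2.9306e+01,  6.9970e+00,  7.0000e-03,
       -0.0000e+00]), 'tcp_pos': array([0.238, 0.631, 0.226]), 'eef_rot': array([ 1.79906e+02, -8.00000e-03, -2.06220e+01]), 'contact_force': array([ 0.317, -0.186,  0.217]), 'moment': array([ 0.014, -0.018,  0.01 ]), 'gripper_width': np.float64(0.088)} 0.0188
scene {'fov_y': 55.37006165581108, 'cx': 317.73733221708005, 'cy': 201.77432962411854, 'k1': -0.08087229564998819, 'origin': array([-0.01628072, -0.42788658,  0.47944058]), 'orientation': array([-118.76008894,   -1.09139621,  -58.09809642])}
scene stop 0.88 [0.5152 0.0079 0.0314] [272. 231.]
scene rod_nose 0.53 [0.5106 0.0472 0.0357] [256. 225.]
scene rod_nose 0.35 [ 0.5157 -0.0432  0.0037] [292. 250.]
scene rod_tail 0.84 [0.5076 0.1329 0.0331] [226. 216.]
scene rod_tail 0.58 [ 0.7408 -0.0034  0.0019] [330. 203.]
scene slot 0.45 [ 0.5153 -0.042   0.0
[... 975 characters left out ...]
  0.0308] [281. 246.]
top rod_tail 0.55 [0.5055 0.1329 0.0296] [245. 249.]
top slot 0.63 [ 0.5138 -0.0454  0.0529] [320. 246.]
top pointer_tip 0.51 [ 0.5416 -0.0176  0.0563] [308. 234.]
top handle 0.68 [ 0.531  -0.2898  0.0945] [431. 239.]
top handle 0.5 [ 0.515  -0.0411 -0.0013] [319. 245.]
top tuning_tool 0.58 [ 0.5304 -0.2941  0.0094] [425. 239.]
top tool_stand 0.65 [6.409e-01 6.570e-02 5.000e-04] [275. 193.]
top tool_stand 0.63 [ 0.5357 -0.2904  0.0021] [423. 237.]
top gauge 0.92 [ 0.5179 -0.0436 -0.0017] [320. 244.]
top gauge 0.55 [0.5092 0.0902 0.0336] [262. 247.]
top beaker 0.94 [ 7.417e-01 -6.400e-03  7.000e-04] [305. 152.]
top flask 0.6 [ 7.355e-01 -1.041e-01  3.000e-04] [345. 154.]
```

```bash
python3 -c "
import cv2,numpy as np
a=cv2.imread('pics/scene0.png');b=cv2.imread('pics/top0.png')
cv2.imwrite('pics/both.png',cv2.resize(np.vstack([a,b]),(480,600)))"
```

```text
(no output)
```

View pics/top0.png

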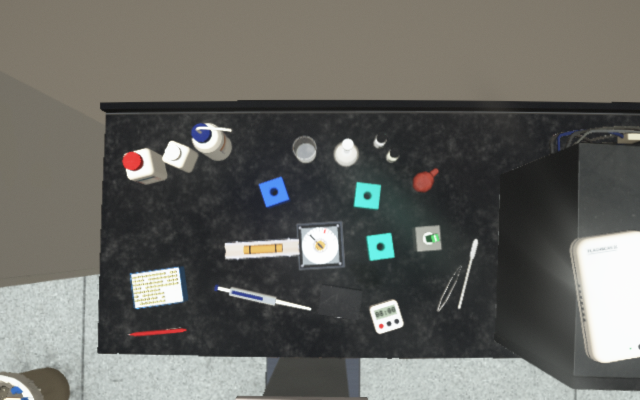

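View pics/scene0.png

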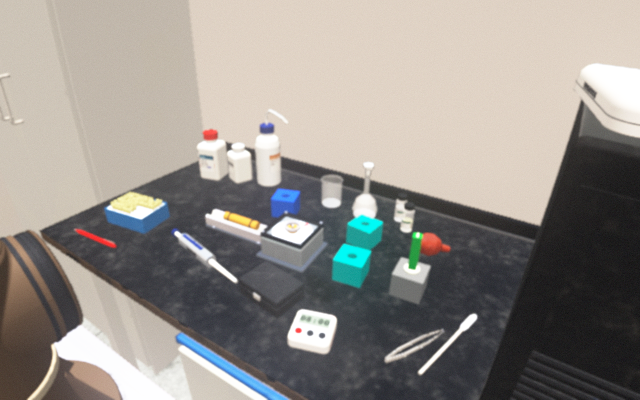

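The grey stand holding the green tool is at top (428,238) / scene (410,280). Its look-alikes are turquoise at top (380,247) and (367,196), and blue at top (274,192). The rod is on the rail at top (263,249) and the gauge is at (320,246). I'll check this choice in one close crop that also shows the pointer, mark and tool bar.

```bash
python3 - <<'E'
from h import *
im=cv2.imread('pics/top0.png')
a=cv2.resize(im[215:275,290:350],(480,480),interpolation=cv2.INTER_CUBIC)
b=cv2.resize(im[222:256,412:446],(300,300),interpolation=cv2.INTER_CUBIC)
o=np.zeros((480,790,3),np.uint8);o[:,:480]=a;o[:300,485:785]=b
cv2.imwrite('pics/crop1.png',o)
C=cal('top')
# rail edges: use depth-free bright mask
for uv in [(281,246),(245,249),(226,250),(298,247),(320,245)]: print(uv,onz('top',*uv,.034,C).round(4))
E
```

```text
(281, 246) [0.5129 0.0467 0.034 ]
(245, 249) [0.5054 0.1312 0.034 ]
(226, 250) [0.5027 0.1761 0.034 ]
(298, 247) [0.5108 0.0069 0.034 ]
(320, 245) [ 0.5158 -0.0444  0.034 ]
```

View pics/crop1.png

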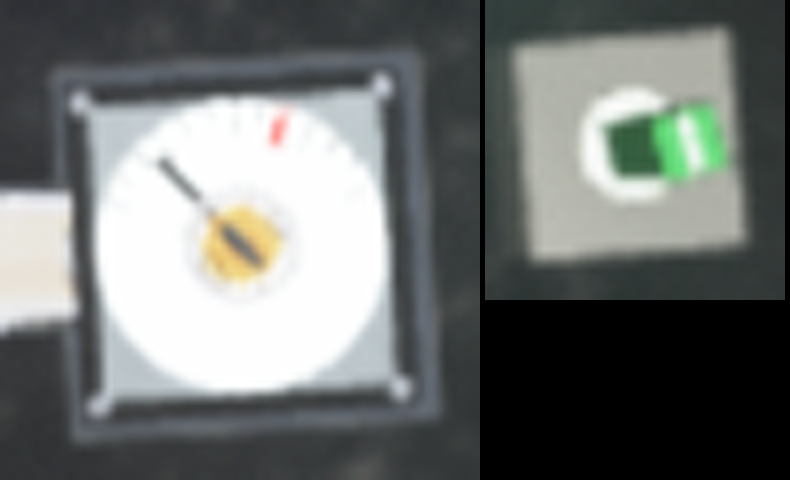

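The crop confirms the choice. The green handle stands in the grey stand, and its white bar points at about +13° from world +x. The pointer is at about +43° (tip at crop 160,158) and the red mark at about -18° (278,128), so the screw needs about 61° clockwise. The next script is a planner that prints rows for me to enter.

```bash
cat >> h.py <<'E'
def plan(pos,yaw,step=.036,srot=6.5):
    s=r.get_state(); p=np.array(s['tcp_pos']); y0=s['eef_rot'][2]; D=np.array(pos)-p
    dy=(yaw-y0+180)%360-180
    n=max(1,int(np.ceil(max(np.linalg.norm(D)/step,abs(dy)/srot))))
    print('now',p.round(4),'rpy',np.round(s['eef_rot'],2),'t',round(s['time_s'],2),'F',np.round(s['contact_force'],1),'w',round(s['gripper_width'],4),'n',n)
    for i in range(n):
        a=np.radians(y0+dy*i/n); d=D/n
        print('%d: [%.4f,%.4f,%.4f] spin %.2f'%(i+1,np.cos(a)*d[0]+np.sin(a)*d[1],np.sin(a)*d[0]-np.cos(a)*d[1],-d[2],-dy/n))
E
python3 -c "
from h import *
plan([.502,.19,.12],-86)"
```

```text
now [0.2377 0.6318 0.2266] rpy [-180.      0.    -20.62] t 1.3 F [-0.2 -0.7  1.1] w 0.0874 n 15
1: [0.0269,0.0214,0.0071] spin 4.36
2: [0.0284,0.0193,0.0071] spin 4.36
3: [0.0298,0.0170,0.0071] spin 4.36
4: [0.0310,0.0147,0.0071] spin 4.36
5: [0.0320,0.0123,0.0071] spin 4.36
6: [0.0329,0.0099,0.0071] spin 4.36
7: [0.0335,0.0073,0.0071] spin 4.36
8: [0.0340,0.0048,0.0071] spin 4.36
9: [0.0343,0.0022,0.0071] spin 4.36
10: [0.0343,-0.0004,0.0071] spin 4.36
11: [0.0342,-0.0031,0.0071] spin 4.36
12: [0.0339,-0.0056,0.0071] spin 4.36
13: [0.0333,-0.0082,0.0071] spin 4.36
14: [0.0326,-0.0107,0.0071] spin 4.36
15: [0.0317,-0.0132,0.0071] spin 4.36
```

{"name": "send_rows", "arguments": {
  "motion": [
    {"travel": [0.027,0.0215,0.007],"spin": 4.4},
    {"travel": [0.0285,0.0195,0.007],"spin": 4.4},
    {"travel": [0.03,0.017,0.007],"spin": 4.4},
    {"travel": [0.031,0.0145,0.007],"spin": 4.4},
    {"travel": [0.032,0.0125,0.007],"spin": 4.4}
  ],
  "gripper": -1
}}

```text
time_s: 1.72
tcp_pos: [0.3253, 0.4851, 0.1901]
eef_rot: [-179.8, 0.1, -43.0]
contact_force: [0.9, -0.1, -0.3]
gripper_width: 0.0599
```

{"name": "send_rows", "arguments": {
  "motion": [
    {"travel": [0.033,0.01,0.007],"spin": 4.4},
    {"travel": [0.0335,0.0075,0.007],"spin": 4.4},
    {"travel": [0.034,0.005,0.007],"spin": 4.4},
    {"travel": [0.0345,0.002,0.007],"spin": 4.4},
    {"travel": [0.0345,-0.0005,0.007],"spin": 4.4}
  ]
}}

```text
time_s: 2.13
tcp_pos: [0.4137, 0.3284, 0.1543]
eef_rot: [-179.7, 0.2, -66.0]
contact_force: [1.4, 0.7, 0.3]
gripper_width: 0.0266
```

```bash
python3 -c "
from h import *
plan([.502,.19,.10],-86)"
```

```text
now [0.4137 0.3284 0.1543] rpy [-179.69    0.24  -65.98] t 2.13 F [1.4 0.7 0.3] w 0.0266 n 5
1: [0.0325,-0.0049,0.0109] spin 4.00
2: [0.0321,-0.0071,0.0109] spin 4.00
3: [0.0315,-0.0093,0.0109] spin 4.00
4: [0.0308,-0.0115,0.0109] spin 4.00
5: [0.0299,-0.0136,0.0109] spin 4.00
```

{"name": "send_rows", "arguments": {
  "motion": [
    {"travel": [0.0325,-0.005,0.011],"spin": 4},
    {"travel": [0.032,-0.007,0.011],"spin": 4},
    {"travel": [0.0315,-0.0095,0.011],"spin": 4},
    {"travel": [0.031,-0.0115,0.011],"spin": 4},
    {"travel": [0.03,-0.0135,0.011],"spin": 4}
  ]
}}

```text
time_s: 2.55
tcp_pos: [0.5054, 0.1828, 0.0995]
eef_rot: [-179.5, 0.6, -86.9]
contact_force: [1.3, 1.1, 1.0]
gripper_width: 0.0009
```

```bash
python3 - <<'E'
from h import *
C=cal('wrist'); im,d=r.capture('wrist'); cv2.imwrite('pics/wr1.png',im)
find('wrist',['stop','rod_nose','rod_tail','slot','pointer_tip','mark_tip','gauge'],C,1)
plan([.502,.17,.036],-86)
E
```

```text
wrist rod_nose 0.81 [0.5117 0.0411 0.0345] [324.   1.]
wrist rod_tail 0.96 [0.5019 0.134  0.0379] [331. 149.]
now [0.5045 0.1853 0.1002] rpy [-179.5     0.6   -86.64] t 2.95 F [-0.2  0.1  0.3] w 0.0005 n 2
1: [0.0076,0.0017,0.0321] spin -0.32
2: [0.0076,0.0018,0.0321] spin -0.32
```

View pics/wr1.png

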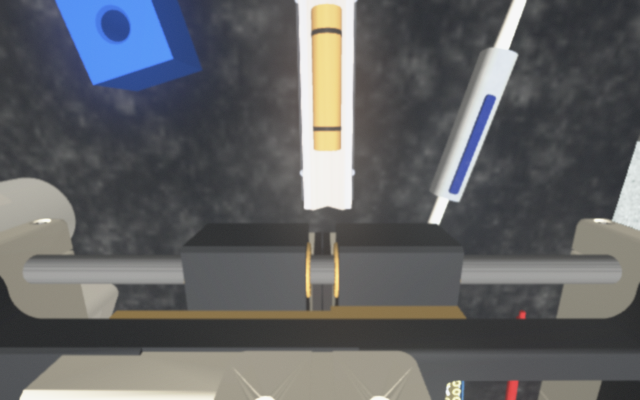

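The wrist view shows the rod tail at (328,150), the rail end at (328,210), and the closed fingers in line with both. I'll lower them behind the tail.

{"name": "send_rows", "arguments": {
  "motion": [
    {"travel": [0.008,0.002,0.03],"spin": -0.3},
    {"travel": [0.008,0.002,0.03],"spin": 0},
    {"travel": [0.002,0,0.003],"spin": 0}
  ]
}}

```text
time_s: 3.2
tcp_pos: [0.5041, 0.1733, 0.0396]
eef_rot: [-179.0, 0.9, -85.9]
contact_force: [-1.0, -0.7, -0.7]
gripper_width: 0.0002
```

```bash
python3 -c "
from h import *
plan([.5055,.115,.0365],-86)"
```

```text
now [0.5041 0.1733 0.0396] rpy [-178.98    0.93  -85.87] t 3.2 F [-1.  -0.7 -0.7] w 0.0002 n 2
1: [0.0291,0.0014,0.0016] spin 0.07
2: [0.0291,0.0014,0.0016] spin 0.07
```

{"name": "send_rows", "arguments": {
  "motion": [
    {"travel": [0.012,0,0.002],"spin": 0},
    {"travel": [0.012,0,0.001],"spin": 0},
    {"travel": [0.006,0,0],"spin": 0},
    {"travel": [0.006,0,0],"spin": 0},
    {"travel": [0.006,0,0],"spin": 0}
  ]
}}

```text
time_s: 3.62
tcp_pos: [0.5087, 0.1326, 0.0393]
eef_rot: [-178.8, 1.0, -85.5]
contact_force: [0.0, 2.0, -0.6]
gripper_width: 0.0003
```

{"name": "send_rows", "arguments": {
  "motion": [
    {"travel": [0.005,0,0],"spin": 0},
    {"travel": [0.004,0,0],"spin": 0},
    {"travel": [0.004,0,0],"spin": 0}
  ]
}}

```text
time_s: 3.87
tcp_pos: [0.5113, 0.1187, 0.0412]
eef_rot: [-178.6, 1.1, -85.5]
contact_force: [-0.2, 1.9, -1.1]
gripper_width: 0.0003
```

{"name": "send_rows", "arguments": {
  "motion": [
    {"travel": [0.002,0.001,0.003],"spin": 0.3},
    {"travel": [0.002,0.001,0.003],"spin": 0.3},
    {"travel": [0.002,0.001,0.001],"spin": 0}
  ]
}}

```text
time_s: 4.12
tcp_pos: [0.5136, 0.1163, 0.0376]
eef_rot: [-178.0, 1.6, -86.1]
contact_force: [-1.8, 5.3, 5.2]
gripper_width: 0.0004
```

{"name": "send_rows", "arguments": {
  "motion": [
    {"travel": [0.002,0,0.001],"spin": 0},
    {"travel": [0.002,0,0.001],"spin": 0}
  ]
}}

```text
time_s: 4.28
tcp_pos: [0.5151, 0.1143, 0.0367]
eef_rot: [-177.8, 1.7, -86.1]
contact_force: [-3.5, 5.6, 4.3]
gripper_width: 0.0002
```

{"name": "send_rows", "arguments": {
  "motion": [
    {"travel": [0.001,0.004,0],"spin": 0},
    {"travel": [0.001,0.004,0],"spin": 0}
  ]
}}

```text
time_s: 4.45
tcp_pos: [0.5088, 0.1126, 0.0369]
eef_rot: [-177.6, 1.8, -86.1]
contact_force: [0.7, 1.3, 0.5]
gripper_width: 0.0004
```

```bash
python3 - <<'E'
from h import *
print(r.get_state())
C=cal('wrist'); im,d=r.capture('wrist'); cv2.imwrite('pics/wr2.png',im)
find('wrist',['stop','rod_nose','rod_tail','slot','pointer_tip','mark_tip'],C,1)
C=cal('top'); r.capture('top');find('top',['stop','rod_nose','rod_tail','slot'],C,1)
E
```

```text
{'time_s': 4.45, 'joints': array([ 33.78608433,  16.80987884, -33.92893064,  -0.62418469,
       -36.26926772, -29.45530308]), 'qd': array([ 1.57394324, -3.63438625, -6.18353944,  0.37185307,  3.42385067,
       -1.67783102]), 'joint_torque': array([ -0.90169318, -42.64878273,  18.96726608,   4.53803346,
        -0.5939074 ,   0.0824725 ]), 'tcp_pos': array([0.50880412, 0.11260776, 0.03690267]), 'eef_rot': array([-177.58983528,    1.81399502,  -86.12466161]), 'contact_force': array([0.69069408, 1.26977818, 0.48004443]), 'moment': array([ 0.53739571, -0.34048664,  0.07853644]), 'gripper_width': 0.0003556654708751549}
wrist stop 0.98 [0.5128 0.011  0.0334] [327.  48.]
wrist rod_nose 0.69 [0.5119 0.0113 0.0314] [329.  49.]
wrist rod_tail 0.87 [0.5058 0.1019 0.0354] [328. 230.]
top stop 0.97 [0.5059 0.0072 0.0333] [298. 249.]
top rod_tail 0.65 [0.5054 0.0995 0.0296] [259. 249.]
top slot 0.59 [ 0.5107 -0.0411  0.0572] [318. 247.]
```

View pics/wr2.png

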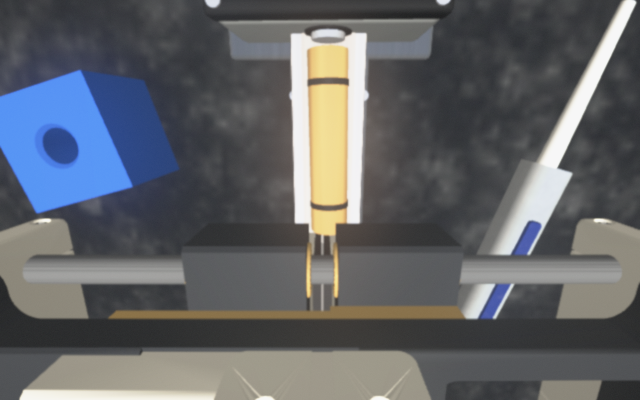

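The rod's nose at (327,46) is within a few mm of the stop button at (327,36). I'll keep pushing gently until the force rises.

{"name": "send_rows", "arguments": {
  "motion": [
    {"travel": [0.002,0,0.001],"spin": 0},
    {"travel": [0.002,0,0],"spin": 0},
    {"travel": [0.002,0,0],"spin": 0}
  ]
}}

```text
time_s: 5.3
tcp_pos: [0.5104, 0.1085, 0.0358]
eef_rot: [-177.5, 2.0, -86.1]
contact_force: [-4.8, 19.1, 1.6]
gripper_width: 0.0006
```

{"name": "send_rows", "arguments": {
  "motion": [
    {"travel": [0.002,0.001,0],"spin": 0},
    {"travel": [0.002,0.001,0],"spin": 0}
  ]
}}

```text
time_s: 5.47
tcp_pos: [0.5105, 0.1087, 0.0361]
eef_rot: [-177.2, 2.4, -86.1]
contact_force: [-2.7, 13.5, -0.6]
gripper_width: 0.0004
```

The force plateaued at 13 to 19 N with no further movement, so the rod is on the stop. I'll retreat and lift.

{"name": "send_rows", "arguments": {
  "motion": [
    {"travel": [-0.015,0,0],"spin": 0},
    {"travel": [-0.01,0,-0.02],"spin": 0},
    {"travel": [0,0,-0.035],"spin": 0},
    {"travel": [0,0,-0.035],"spin": 0},
    {"travel": [0,0,-0.035],"spin": 0}
  ],
  "gripper": 0.2
}}

```text
time_s: 5.88
tcp_pos: [0.4963, 0.1248, 0.1566]
eef_rot: [-178.3, 1.8, -86.3]
contact_force: [1.1, -0.1, -0.9]
gripper_width: 0.0278
```

```bash
python3 - <<'E'
from h import *
C=cal('wrist'); im,d=r.capture('wrist'); cv2.imwrite('pics/wr3.png',im)
find('wrist',['stop','rod_nose','rod_tail','slot','pointer_tip','mark_tip','gauge'],C,1)
plan([.52,-.20,.20],-80,.038)
E
```

```text
wrist stop 0.69 [0.5122 0.0074 0.0325] [316.  55.]
wrist rod_nose 0.8 [0.5154 0.0055 0.032 ] [312.  52.]
wrist rod_tail 0.66 [0.5083 0.0959 0.0331] [314. 161.]
now [0.4969 0.125  0.1547] rpy [-178.29    1.83  -86.34] t 6.28 F [ 0.3 -0.5  0.1] w 0.052 n 9
1: [0.0362,-0.0003,-0.0050] spin -0.70
2: [0.0362,0.0002,-0.0050] spin -0.70
3: [0.0362,0.0006,-0.0050] spin -0.70
4: [0.0362,0.0011,-0.0050] spin -0.70
5: [0.0362,0.0015,-0.0050] spin -0.70
6: [0.0362,0.0020,-0.0050] spin -0.70
7: [0.0361,0.0024,-0.0050] spin -0.70
8: [0.0361,0.0029,-0.0050] spin -0.70
9: [0.0361,0.0033,-0.0050] spin -0.70
```

The rod nose reads 3 mm from the stop point, which is within the networks' noise, and the contact force supports it being home. Next I'll traverse towards the tool.

{"name": "send_rows", "arguments": {
  "motion": [
    {"travel": [0.036,0,-0.006],"spin": -0.7},
    {"travel": [0.036,0,-0.006],"spin": -0.7},
    {"travel": [0.036,0.0005,-0.006],"spin": -0.7},
    {"travel": [0.036,0.001,-0.006],"spin": -0.7},
    {"travel": [0.036,0.0015,-0.006],"spin": -0.7}
  ]
}}

```text
time_s: 6.7
tcp_pos: [0.5072, -0.0567, 0.1732]
eef_rot: [-178.9, 1.6, -82.1]
contact_force: [-0.1, -0.2, 0.1]
gripper_width: 0.0524
```

{"name": "send_rows", "arguments": {
  "motion": [
    {"travel": [0.036,0.002,-0.006],"spin": -0.7},
    {"travel": [0.036,0.0025,-0.006],"spin": -0.7},
    {"travel": [0.036,0.003,-0.006],"spin": -0.7},
    {"travel": [0.02,0,-0.006],"spin": -0.7},
    {"travel": [0,0,0],"spin": 0}
  ]
}}

```text
time_s: 7.12
tcp_pos: [0.5162, -0.1971, 0.1887]
eef_rot: [-179.4, 1.5, -79.3]
contact_force: [1.0, 0.2, 0.2]
gripper_width: 0.0525
```

```bash
python3 - <<'E'
from h import *
C=cal('wrist'); im,d=r.capture('wrist'); cv2.imwrite('pics/wr4.png',im)
find('wrist',['handle','tuning_tool','tool_stand','slot'],C,2)
plan([.533,-.292,.20],-77,.038)
E
```

```text
wrist handle 0.95 [ 0.5362 -0.2975  0.0929] [321.  71.]
wrist tuning_tool 0.84 [ 0.5354 -0.2924  0.0089] [322.  87.]
wrist tool_stand 0.85 [ 0.6309 -0.155   0.0018] [219. 195.]
wrist tool_stand 0.8 [ 5.346e-01 -2.908e-01  3.000e-04] [323.  90.]
now [ 0.5156 -0.1927  0.1886] rpy [-179.42    1.6   -79.15] t 7.37 F [-0.1 -1.1  0.2] w 0.0526 n 3
1: [0.0336,0.0005,-0.0038] spin -0.72
2: [0.0336,0.0010,-0.0038] spin -0.72
3: [0.0336,0.0014,-0.0038] spin -0.72
```

View pics/wr4.png

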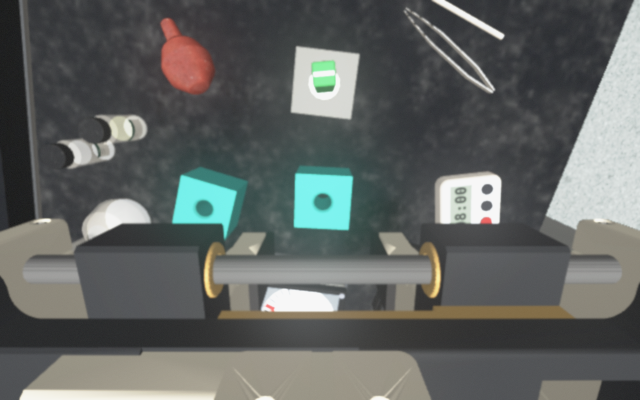

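The wrist view shows the green handle at (324,76) in the grey stand at (325,82), with turquoise look-alikes at (322,198) and (208,205). I'll measure the handle's yaw from its top face.

```bash
python3 - <<'E'
from h import *
C=cal('wrist'); im=cv2.imread('pics/wr4.png')
c=im[60:96,308:342].astype(int)
m=np.uint8((c[:,:,1]>185)&(c[:,:,1]-c[:,:,2]>-200))  # green+white bar bright
g=np.uint8((c[:,:,1]-c[:,:,2]>60)&(c[:,:,1]>130))
# bar: white region surrounded by green near top
for r_ in range(36): print(''.join('G' if g[r_,k] else ('w' if c[r_,k].min()>150 else ('d' if c[r_,k,1]-c[r_,k,2]>25 else '.')) for k in range(34)))
np.save('wrC.npy',np.array(C,dtype=object),allow_pickle=True)
ys,xs=np.where(g); P=np.array([onz('wrist',x+308,y+60,.123,C)[:2] for x,y in zip(xs,ys)])
print(P.mean(0),cv2.minAreaRect((P*1000).astype(np.float32)))
E
```

```text
wwwwwwwwwwwwwwwwwwwwwwwwwwwwwwwwww
wwwwwwwwwwwwwwwdGGGGGGGGGGwwwwwwww
wwwwwwGGGGGGGGGGGGGGGGGGGGGwwwwwww
wwwwGGGGGGGGGGGGGGGGGGGGGGGwwwwwww
wwwwGGGGGGGGGGGGGGGGGGGGGGGwwwwwww
wwwwGGGGGGGGGGGGGGGGGGGGGGGwwwwwww
wwwwGGGGGGGGGGGGGGGGGGGGGGGwwwwwww
wwwwGGGGGGGGGGGGGGGGGGGGGGGwwwwwww
wwwwGGGGGGGGGGGGGGGGGGGGGGGwwwwwww
wwwwGGGGGGGGGGGGGGGGGGGGGGGwwwwwww
wwwwGGGGGGGGGGGGGwwwwwwwwwwwwwwwww
wwwwGGwwwwwwwwwwwwwwwwwwwwwwwwwwww
wwwwwwwwwwwwwwwwwwwwwwwwwwwwwwwwww
wwwwwwwwwwwwwwwwwwwwwwwwwwwwwwwwww
wwwwwwwwwwwwwwwwwwwwwwwwwwwwwwwwww
wwwwwwwwwwwwwwwwwwwwwwwwwwwwwwwwww
wwwwwwwwwwwwwwwwwwwGGGGGGGGwwwwwww
wwwwwwGGGGGGGGGGGGGGGGGGGGGwwwwwww
wwwwwGGGGGGGGGGGGGGGGGGGGGGwwwwwww
wwwwwGGGGGGGGGGGGGGGGGGGGGGwwwwwww
wwwwwwGGGGGGGGGGGGGGGGGGGGGwwwwwww
wwwwwwGGGGGGGGGGGGGGGGGGGGGwwwwwww
wwwwwwGGGGGGGGGGGGGGGGGGGGGwwwwwww
wwwwwwGGGGGGGGGGGGGGGGGGGGGwwwwwww
wwwwwwGGGGGGGGGGGGGGGGGGGGGwwwwwww
wwwwwwGGGGGGGGGGGGGGGGGGGGdwwwwwww
wwwwwwwGGGGGGGGGGGGGGdddddwwwwwwww
wwwwwwwdGdddddddddddddddddwwwwwwww
wwwwwwwwddddddddddddddddddwwwwwwww
wwwwwwwwdddddddddddddddddwwwwwwwww
wwwwwwwwdddddddddddddddddwwwwwwwww
wwwwwwwwwdddddddddddwwwwwwwwwwwwww
wwwwwwwwwwwwwwwwwwwwwwwwwwwwwwwwww
wwwwwwwwwwwwwwwwwwwwwwwwwwwwwwwwww
wwwwwwwwwwwwwwwwwwwwwwwwwwwwwwwwww
wwwwwwwwwwwwwwwwwwwwwwwwwwwwwwwwww
[ 0.53324529 -0.28830542] ((533.1810913085938, -288.134521484375), (15.041659355163574, 15.750454902648926), 15.307618141174316)
```

{"name": "send_rows", "arguments": {
  "motion": [
    {"travel": [0.034,0.001,0.006],"spin": -1.2},
    {"travel": [0.034,0.001,0.006],"spin": -1.2},
    {"travel": [0.03,0.001,0.006],"spin": -1.2},
    {"travel": [0.0,0,0.006],"spin": 0},
    {"travel": [0,0,0],"spin": 0}
  ]
}}

```text
time_s: 7.78
tcp_pos: [0.5361, -0.2843, 0.1611]
eef_rot: [-179.2, 1.6, -74.7]
contact_force: [0.0, 0.4, 0.2]
gripper_width: 0.0527
```

```bash
python3 - <<'E'
from h import *
plan([.534,-.2905,.15],-75.5,.038)
plan([.534,-.2905,.074],-75.5,.038)
E
```

```text
now [ 0.5361 -0.2843  0.1611] rpy [-179.21    1.57  -74.66] t 7.78 F [0.  0.4 0.2] w 0.0527 n 1
1: [0.0055,0.0037,0.0111] spin 0.84
now [ 0.5361 -0.2843  0.1611] rpy [-179.21    1.57  -74.66] t 7.78 F [0.  0.4 0.2] w 0.0527 n 3
1: [0.0018,0.0012,0.0290] spin 0.28
2: [0.0018,0.0012,0.0290] spin 0.28
3: [0.0018,0.0012,0.0290] spin 0.28
```

{"name": "send_rows", "arguments": {
  "motion": [
    {"travel": [0.005,0.0035,0.01],"spin": 0.8},
    {"travel": [0,0,0.022],"spin": 0},
    {"travel": [0,0,0.024],"spin": 0},
    {"travel": [0,0,0.02],"spin": 0},
    {"travel": [0,0,0.004],"spin": 0}
  ]
}}

```text
time_s: 8.2
tcp_pos: [0.5359, -0.2831, 0.0796]
eef_rot: [-179.0, 1.5, -75.3]
contact_force: [-1.3, -0.2, -0.8]
gripper_width: 0.0522
```

```bash
python3 - <<'E'
from h import *
plan([.534,-.2905,.074],-75.5,.038)
E
```

```text
now [ 0.5359 -0.2831  0.0796] rpy [-178.99    1.46  -75.35] t 8.2 F [-1.3 -0.2 -0.8] w 0.0522 n 1
1: [0.0067,0.0037,0.0056] spin 0.15
```

{"name": "send_rows", "arguments": {
  "motion": [
    {"travel": [0.007,0.003,0.006],"spin": 0.1},
    {"travel": [0,0,0],"spin": 0}
  ]
}}

```text
time_s: 8.37
tcp_pos: [0.5342, -0.2889, 0.0723]
eef_rot: [-179.1, 1.5, -75.3]
contact_force: [-0.2, 0.1, -0.2]
gripper_width: 0.0525
```

{"name": "send_rows", "arguments": {
  "motion": [
    {"travel": [0,0,0],"spin": 0},
    {"travel": [0,0,0],"spin": 0},
    {"travel": [0,0,0],"spin": 0},
    {"travel": [0,0,0],"spin": 0},
    {"travel": [0,0,0],"spin": 0}
  ],
  "gripper": -1,
  "squeeze": 30
}}

```text
time_s: 8.78
tcp_pos: [0.5365, -0.2895, 0.0765]
eef_rot: [-178.8, 1.3, -75.3]
contact_force: [0.4, 0.2, 0.1]
gripper_width: 0.025
```

{"name": "send_rows", "arguments": {
  "motion": [
    {"travel": [0,0,0],"spin": 0},
    {"travel": [0,0,0],"spin": 0}
  ]
}}

```text
time_s: 8.95
tcp_pos: [0.5349, -0.2897, 0.0769]
eef_rot: [-178.9, 1.4, -75.3]
contact_force: [-3.3, -3.2, -1.6]
gripper_width: 0.0161
```

The tool is gripped (opening 16.1 mm). I'll lift it out.

{"name": "send_rows", "arguments": {
  "motion": [
    {"travel": [0,0,-0.02],"spin": 0},
    {"travel": [0,0,-0.03],"spin": 0},
    {"travel": [0,0,-0.035],"spin": 0},
    {"travel": [0,0,-0.03],"spin": 0}
  ]
}}

```text
time_s: 9.28
tcp_pos: [0.5284, -0.2916, 0.1874]
eef_rot: [-179.7, 1.9, -75.4]
contact_force: [0.8, -0.5, -0.0]
gripper_width: 0.0159
```

```bash
python3 - <<'E'
from h import *
plan([.437,.04,.19],-47,.038)
E
```

```text
now [ 0.5284 -0.2916  0.1874] rpy [-179.73    1.87  -75.45] t 9.28 F [ 0.8 -0.5 -0. ] w 0.0159 n 10
1: [-0.0344,0.0005,-0.0003] spin -2.84
2: [-0.0344,-0.0012,-0.0003] spin -2.84
3: [-0.0343,-0.0029,-0.0003] spin -2.84
4: [-0.0341,-0.0046,-0.0003] spin -2.84
5: [-0.0338,-0.0063,-0.0003] spin -2.84
6: [-0.0335,-0.0079,-0.0003] spin -2.84
7: [-0.0330,-0.0096,-0.0003] spin -2.84
8: [-0.0325,-0.0112,-0.0003] spin -2.84
9: [-0.0319,-0.0128,-0.0003] spin -2.84
10: [-0.0312,-0.0144,-0.0003] spin -2.84
```

{"name": "send_rows", "arguments": {
  "motion": [
    {"travel": [-0.034,0,0],"spin": -2.8},
    {"travel": [-0.034,-0.001,0],"spin": -2.8},
    {"travel": [-0.034,-0.003,0],"spin": -2.8},
    {"travel": [-0.034,-0.0045,0],"spin": -2.8},
    {"travel": [-0.034,-0.006,0],"spin": -2.8}
  ]
}}

```text
time_s: 9.7
tcp_pos: [0.4871, -0.1286, 0.2008]
eef_rot: [-178.7, 1.1, -61.4]
contact_force: [1.0, 1.0, 0.3]
gripper_width: 0.0159
```

{"name": "send_rows", "arguments": {
  "motion": [
    {"travel": [-0.0335,-0.008,0],"spin": -2.8},
    {"travel": [-0.033,-0.0095,0],"spin": -2.8},
    {"travel": [-0.0325,-0.011,0],"spin": -2.8},
    {"travel": [-0.032,-0.013,0],"spin": -2.8},
    {"travel": [-0.02,-0.009,0],"spin": -2.8}
  ]
}}

```text
time_s: 10.12
tcp_pos: [0.4407, 0.0326, 0.2065]
eef_rot: [-178.1, 0.6, -46.7]
contact_force: [0.8, 0.5, -1.5]
gripper_width: 0.0159
```

{"name": "send_rows", "arguments": {
  "motion": [
    {"travel": [0,0,0],"spin": 0}
  ]
}}

```text
time_s: 10.2
tcp_pos: [0.4399, 0.0354, 0.2072]
eef_rot: [-178.0, 0.6, -46.4]
contact_force: [0.1, 0.7, 0.0]
gripper_width: 0.0158
```

```bash
python3 - <<'E'
from h import *
C=cal('wrist'); im,d=r.capture('wrist'); cv2.imwrite('pics/wr5.png',im); np.save('wr5d.npy',d)
import pickle; pickle.dump((C,r.get_state()),open('wr5.pkl','wb'))
find('wrist',['slot','pointer_tip','mark_tip','gauge','stop','rod_nose','tuning_tool'],C,1)
plan([.515,-.043,.19],-47,.038)
E
```

```text
wrist slot 0.96 [ 0.5184 -0.0381  0.059 ] [321.  76.]
wrist gauge 0.57 [ 5.14e-01 -4.22e-02 -4.00e-04] [328.  83.]
wrist stop 0.98 [0.5126 0.0078 0.0294] [296. 117.]
wrist rod_nose 0.62 [0.5171 0.0069 0.034 ] [293. 114.]
wrist tuning_tool 0.68 [0.4451 0.0345 0.1368] [321. 206.]
now [0.4409 0.0317 0.2063] rpy [-178.16    0.65  -46.84] t 10.6 F [-0.2  0.3 -1.3] w 0.0162 n 3
1: [0.0351,-0.0010,0.0054] spin 0.05
2: [0.0351,-0.0010,0.0054] spin 0.05
3: [0.0351,-0.0011,0.0054] spin 0.05
```

View pics/wr5.png

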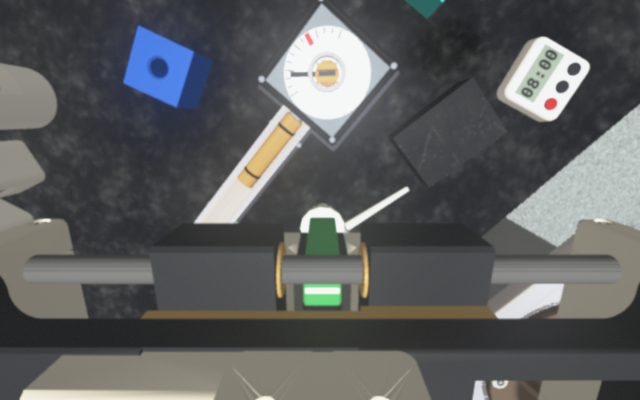

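The wrist view shows the screw at (327,73), the pointer tip at (291,74), the mark at (309,40), the rod against the gauge, and the tool upright in the jaws. I'll turn these into metric values.

```bash
python3 - <<'E'
from h import *
import pickle; C,s=pickle.load(open('wr5.pkl','rb')); im=cv2.imread('pics/wr5.png')
hsv=cv2.cvtColor(im,cv2.COLOR_BGR2HSV); sub=np.zeros(im.shape[:2],bool); sub[15:130,265:395]=1
red=sub&((hsv[...,0]<8)|(hsv[...,0]>170))&(hsv[...,1]>120)&(hsv[...,2]>100)
brass=sub&(hsv[...,0]>12)&(hsv[...,0]<28)&(hsv[...,1]>70); brass[90:]=0
dark=sub&(hsv[...,2]<90); dark[:,:282]=0; dark[:,322:]=0; dark[:66]=0; dark[82:]=0
def pts(m,z): y,x=np.where(m); return np.array([onz('wrist',a,b,z,C)[:2] for a,b in zip(x,y)])
B=pts(brass,.0605); Rr=pts(red,.055); D=pts(dark,.056)
print('screw',B.mean(0),len(B),cv2.minEnclosingCircle((B*1000).astype(np.float32)))
c=np.array(cv2.minEnclosingCircle((B*1000).astype(np.float32))[0])/1000
for n,P in [('mark',Rr),('ptr',D)]:
    v=P-c; print(n,len(P),P.mean(0).round(4),'ang',np.degrees(np.arctan2(*(P.mean(0)-c)[::-1])).round(1),'rad',np.linalg.norm(v,axis=1).min().round(4),np.linalg.norm(v,axis=1).max().round(4))
print('screw px',np.argwhere(brass).mean(0)[::-1])
print(onz('wrist',322,292,.2072-.069+.115,C), s['tcp_pos'],s['eef_rot'])
E
```

```text
screw [ 0.51575442 -0.04339641] 338 ((515.8914184570312, -43.29646682739258), 10.94810676574707)
mark 10 [ 0.5488 -0.054 ] ang -17.9 rad 0.0312 0.0376Traceback (most recent call last):
  File "<stdin>", line 12, in <module>
ValueError: operands could not be broadcast together with shapes (0,) (2,)
```

```bash
cat >> h.py <<'E'
R0=R.from_euler('xyz',[-178.85,1.35,-75.3],degrees=True).as_matrix()
G0=R0.T@np.array([0,0,-1.])
def blade(L=.069,z0=.0089):
    s=r.get_state(); M=R.from_euler('xyz',s['eef_rot'],degrees=True).as_matrix(); p=np.array(s['tcp_pos'])
    a=p+L*M@G0; b=p+L*M[:,2]; print('blade',a.round(4),'flush',b.round(4),'dir',(M@G0).round(3)); return (a+b)/2,M
def to(target,L=.069):
    b,M=blade(L); d=np.array(target)-b; print('mean',b.round(4),'world d',d.round(4),'travel',(M.T@d).round(4))
E
python3 - <<'E'
from h import *
import pickle; C,s=pickle.load(open('wr5.pkl','rb')); 
a=onz('wrist',291,74,.056,C)-onz('wrist',327,73,.0605,C); print(np.degrees(np.arctan2(a[1],a[0])),np.linalg.norm(a[:2]))
to([.5158,-.0433,.10]); plan([.515,-.043,.17],-47)
E
```

```text
43.839848532669734 0.033884237963801286
blade [0.442  0.0317 0.1373] flush [0.4419 0.0338 0.1373] dir [ 0.017 -0.001 -1.   ]
mean [0.442  0.0327 0.1373] world d [ 0.0738 -0.076  -0.0373] travel [ 0.1064 -0.0007  0.0362]
now [0.4409 0.0317 0.2063] rpy [-178.16    0.65  -46.84] t 10.6 F [-0.2  0.3 -1.3] w 0.0162 n 4
1: [0.0263,-0.0007,0.0091] spin 0.04
2: [0.0263,-0.0008,0.0091] spin 0.04
3: [0.0263,-0.0008,0.0091] spin 0.04
4: [0.0263,-0.0008,0.0091] spin 0.04
```

{"name": "send_rows", "arguments": {
  "motion": [
    {"travel": [0.03,0,0.009],"spin": 0},
    {"travel": [0.03,0,0.009],"spin": 0},
    {"travel": [0.03,0,0.009],"spin": 0},
    {"travel": [0.015,0,0.009],"spin": 0},
    {"travel": [0,0,0],"spin": 0}
  ]
}}

```text
time_s: 11.02
tcp_pos: [0.5175, -0.0493, 0.1681]
eef_rot: [-178.0, 0.6, -47.0]
contact_force: [-0.0, 0.4, -1.2]
gripper_width: 0.016
```

```bash
python3 - <<'E'
from h import *
to([.5158,-.0433,.085]); plan([.515,-.043,.17],-46.3)
E
```

```text
blade [ 0.5189 -0.0493  0.0991] flush [ 0.5188 -0.0471  0.0991] dir [ 0.02  0.   -1.  ]
mean [ 0.5189 -0.0482  0.0991] world d [-0.0031  0.0049 -0.0141] travel [-0.0055 -0.0006  0.0142]
now [ 0.5175 -0.0493  0.1681] rpy [-178.      0.6   -46.97] t 11.02 F [-0.   0.4 -1.2] w 0.016 n 1
1: [-0.0063,-0.0024,-0.0019] spin -0.67
```

{"name": "send_rows", "arguments": {
  "motion": [
    {"travel": [-0.0055,-0.0005,0.007],"spin": -0.5},
    {"travel": [0,0,0.006],"spin": 0},
    {"travel": [0,0,0],"spin": 0}
  ]
}}

```text
time_s: 11.27
tcp_pos: [0.5136, -0.0464, 0.1526]
eef_rot: [-178.1, 0.7, -46.8]
contact_force: [-0.6, -0.6, -0.9]
gripper_width: 0.0159
```

```bash
python3 - <<'E'
from h import *
to([.5158,-.0433,.085]); plan([.515,-.043,.17],-46.3)
C=cal('top'); C2=cal('scene'); a,_=r.capture('top'); b,_=r.capture('scene')
find('scene',['tuning_tool','slot'],C2,1)
p=px('scene',[.516,-.043,.08],C2); print(p); x,y=map(int,p)
cv2.imwrite('pics/sc2.png',cv2.resize(b[y-50:y+50,x-60:x+60],None,fx=6,fy=6,interpolation=cv2.INTER_CUBIC))
E
```

```text
blade [ 0.5147 -0.0465  0.0837] flush [ 0.5146 -0.0443  0.0837] dir [ 0.017 -0.    -1.   ]
mean [ 0.5147 -0.0454  0.0837] world d [0.0011 0.0021 0.0013] travel [-0.0008 -0.0023 -0.0012]
now [ 0.5136 -0.0464  0.1526] rpy [-178.15    0.67  -46.76] t 11.27 F [-0.6 -0.6 -0.9] w 0.0159 n 1
1: [-0.0015,-0.0034,-0.0174] spin -0.46
scene tuning_tool 0.5 [ 0.5179 -0.0485  0.0839] [294. 217.]
scene slot 0.5 [ 0.5177 -0.0416  0.0542] [291. 229.]
[291.35453319 218.71010324]
```

View pics/sc2.png

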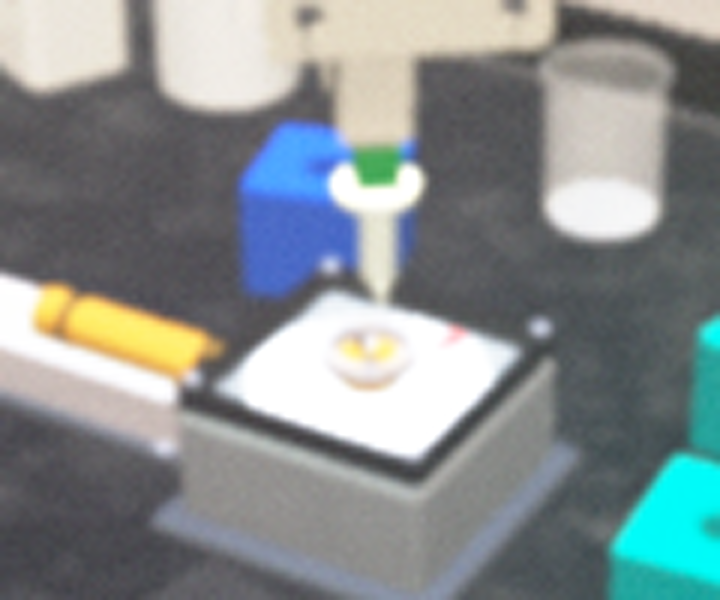

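The blade tip at crop (380,303) is about 10 crop px right of the screw at (370,350). I'll refine this with sub-pixel measurements against projections.

```bash
python3 - <<'E'
from h import *
C2=cal('scene')
for n,p in [('screw',[.5158,-.0433,.0605]),('collar top',[.5158,-.0433,.066]),('blade est',[.5147,-.0454,.0837]),('blade a',[.5147,-.0465,.0837]),('flange top',[.5144,-.0454,.1287])]:
    q=px('scene',p,C2); print(n,q.round(2),'crop',((q-[291-60,218-50])*6).round(0))
print('right axis',C2[2][:,0].round(2))
im,d=r.capture('wrist'); C=cal('wrist'); cv2.imwrite('pics/wr6.png',im)
s=r.get_state(); M=R.from_euler('xyz',s['eef_rot'],degrees=True).as_matrix(); p=np.array(s['tcp_pos'])
for L in (.024,.029): print('flange proj flush',px('wrist',p+L*M[:,2],C).round(1),'vert',px('wrist',p+L*M@G0,C).round(1))
z=[px('wrist',p+.029*M[:,2]+M[:,:2]@(.014*np.array([np.cos(t),np.sin(t)])),C) for t in np.linspace(0,6.28,60)]
z=np.array(z); print('flange outline flush u',z[:,0].min().round(1),z[:,0].max().round(1),'v',z[:,1].min().round(1))
hsv=cv2.cvtColor(im,cv2.COLOR_BGR2HSV); m=(hsv[...,1]<40)&(hsv[...,2]>190)
for v in (206,209,212,215,218,221): 
    xs=np.where(m[v,280:365])[0]+280; print(v,xs.min() if len(xs) else None,xs.max() if len(xs) else None,len(xs))
a=im[190:240,290:360]; cv2.imwrite('pics/wr6c.png',cv2.resize(a,None,fx=8,fy=8,interpolation=cv2.INTER_CUBIC))
E
```

```text
screw [291.56 226.98] crop [363. 354.]
collar top [291.52 224.7 ] crop [363. 340.]
blade est [291.93 217.76] crop [366. 299.]
blade a [292.38 217.92] crop [368. 299.]
flange top [291.52 198.  ] crop [363. 180.]
right axis [ 0.53 -0.85  0.02]
flange proj flush [321.3 232.8] vert [322.1 231.9]
flange proj flush [321.3 230.1] vert [322.2 229.1]
flange outline flush u 299.6 343.0 v 209.2
206 280 364 68
209 280 364 85
212 280 364 85
215 280 364 85
218 280 364 62
221 280 364 60
```

View pics/wr6c.png

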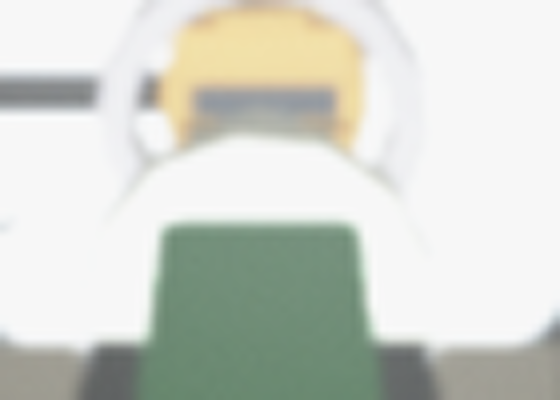

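The wrist crop shows the slot straight ahead of the flange, from crop (192,100) to (335,100). The blade is parallel to it and laterally aligned, but needs to come back about 3 mm in tool x.

```bash
python3 - <<'E'
from h import *
C=cal('wrist'); s=r.get_state(); M=R.from_euler('xyz',s['eef_rot'],degrees=True).as_matrix(); p=np.array(s['tcp_pos'])
for n,u,v,z in [('slot',322.8,202.4,.058),('ringtop',322.6,190,.066),('slotR',290+335/8,202.6,.0605),('slotL',290+192/8,202,.0605),('ptr',296,201.4,.056),('flange apex',322.7,206.9,.1285)]:
    w_=onz('wrist',u,v,z,C); print(n,w_.round(4),'toolframe rel tcp',(M.T@(w_-p)).round(4))
to([.5158,-.0433,.085])
E
```

```text
slot [ 0.5163 -0.0442  0.058 ] toolframe rel tcp [0.0006 0.0011 0.0967]
ringtop [ 0.525  -0.0535  0.066 ] toolframe rel tcp [0.0133 0.0009 0.0886]
slotR [ 0.511  -0.0499  0.0605] toolframe rel tcp [0.0011 0.0088 0.0939]
slotL [ 0.5223 -0.0398  0.0605] toolframe rel tcp [ 0.0015 -0.0064  0.0945]
ptr [ 0.5333 -0.0283  0.056 ] toolframe rel tcp [ 0.0007 -0.0221  0.0995]
flange apex [ 0.526  -0.0576  0.1285] toolframe rel tcp [0.0163 0.0009 0.026 ]
blade [ 0.5163 -0.046   0.0857] flush [ 0.5162 -0.0438  0.0857] dir [ 0.02  0.   -1.  ]
mean [ 0.5162 -0.0449  0.0857] world d [-0.0004  0.0016 -0.0007] travel [-0.0014 -0.0008  0.0008]
```

{"name": "send_rows", "arguments": {
  "motion": [
    {"travel": [-0.0028,0,0.004],"spin": -0.4},
    {"travel": [0,0,0.005],"spin": 0},
    {"travel": [0,0,0.002],"spin": 0}
  ]
}}

```text
time_s: 11.77
tcp_pos: [0.5137, -0.0424, 0.1447]
eef_rot: [-177.8, 0.4, -46.1]
contact_force: [-0.4, -0.5, -0.6]
gripper_width: 0.0158
```

```bash
cat >> h.py <<'E'
def rel(save=None):
    # slot position in tool frame from known world estimate + TCP
    s=r.get_state(); M=R.from_euler('xyz',s['eef_rot'],degrees=True).as_matrix(); p=np.array(s['tcp_pos'])
    q=M.T@(np.array([.5163,-.0442,.0555])-p); print('slot floor in tool frame',q.round(4),'need travel',(q-[.0033,.0009,.069]).round(4),'tcp',p.round(4),'rpy',np.round(s['eef_rot'],2),'F',np.round(s['contact_force'],1),'mom',np.round(s['moment'],2),'t',s['time_s'])
E
python3 - <<'E'
from h import *
rel()
C2=cal('scene'); b,_=r.capture('scene'); im,_=r.capture('wrist')
g=b[168:268,231:351].astype(int)
o=np.zeros((600,790,3),np.uint8)
o[:,:390]=cv2.resize(b[195:245,275:275+32],(390,600),interpolation=cv2.INTER_CUBIC)
o[:400,400:790]=cv2.resize(im[190:230,303:342],(390,400),interpolation=cv2.INTER_CUBIC)
cv2.imwrite('pics/c7.png',o)
E
```

```text
slot floor in tool frame [0.0038 0.0028 0.0892] need travel [0.0005 0.0019 0.0202] tcp [ 0.5137 -0.0424  0.1447] rpy [-177.8     0.43  -46.15] F [-0.4 -0.5 -0.6] mom [-0.07  0.08  0.02] t 11.7667
```

View pics/c7.png

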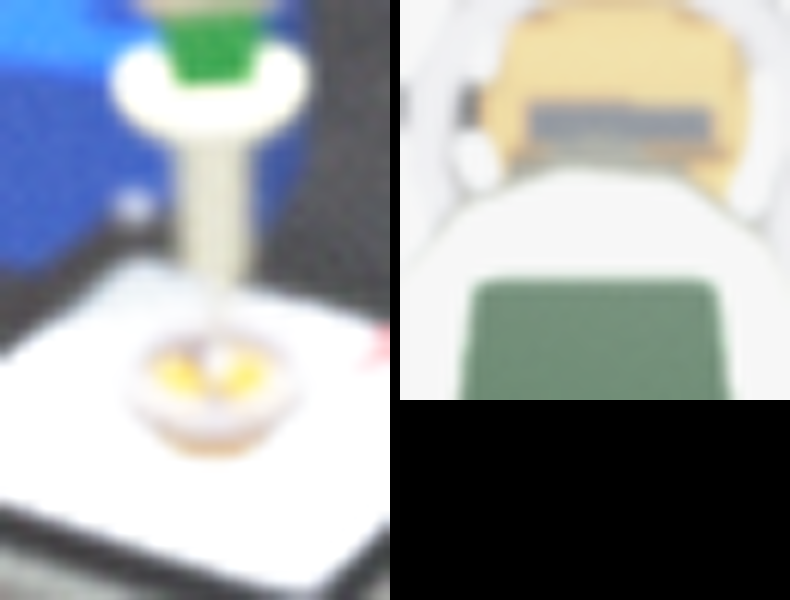

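The scene crop shows the blade tip (217,310) right over the slot gap (214,370), and the wrist crop shows about 1.5 mm of lateral shift is needed. I'll descend.

{"name": "send_rows", "arguments": {
  "motion": [
    {"travel": [0,0.0015,0.006],"spin": 0},
    {"travel": [0,0,0.006],"spin": 0}
  ]
}}

```text
time_s: 12.03
tcp_pos: [0.5136, -0.0431, 0.1331]
eef_rot: [-177.7, 0.4, -46.1]
contact_force: [0.1, -0.8, -0.7]
gripper_width: 0.0158
```

```bash
python3 -c "
from h import *
rel()"
```

```text
slot floor in tool frame [0.0032 0.0019 0.0775] need travel [-0.0001  0.001   0.0085] tcp [ 0.5136 -0.0431  0.1331] rpy [-177.73    0.37  -46.13] F [ 0.1 -0.8 -0.7] mom [-0.11  0.13  0.03] t 12.0333
```

{"name": "send_rows", "arguments": {
  "motion": [
    {"travel": [0.0005,0.0008,0.004],"spin": 0},
    {"travel": [0,0,0.003],"spin": 0},
    {"travel": [0,0,0.003],"spin": 0}
  ]
}}

```text
time_s: 12.28
tcp_pos: [0.5139, -0.0444, 0.123]
eef_rot: [-177.8, 0.3, -46.1]
contact_force: [-8.4, -3.6, 38.1]
gripper_width: 0.0161
```

```bash
python3 -c "
from h import *
rel()"
```

```text
slot floor in tool frame [0.0019 0.0007 0.0675] need travel [-0.0014 -0.0002 -0.0015] tcp [ 0.5139 -0.0444  0.123 ] rpy [-177.8     0.3   -46.07] F [-8.4 -3.6 38.1] mom [-1.09  3.36  0.07] t 12.2833
```

Contact is at about floor depth (blade z ≈ 0.054). I'll relieve slightly and start turning clockwise (+spin).

{"name": "send_rows", "arguments": {
  "motion": [
    {"travel": [-0.001,0,-0.002],"spin": 0}
  ]
}}

```text
time_s: 12.37
tcp_pos: [0.5134, -0.0442, 0.1252]
eef_rot: [-177.8, 0.3, -46.1]
contact_force: [-0.6, -0.1, -1.7]
gripper_width: 0.0157
```

{"name": "send_rows", "arguments": {
  "motion": [
    {"travel": [0.0,-0.0003,0],"spin": 5},
    {"travel": [0.0,-0.0003,0],"spin": 5},
    {"travel": [0.0,-0.0003,0],"spin": 5},
    {"travel": [0.0,-0.0003,0],"spin": 5}
  ]
}}

```text
time_s: 12.7
tcp_pos: [0.5141, -0.0429, 0.1252]
eef_rot: [-178.0, 1.1, -66.7]
contact_force: [-1.2, 0.0, 4.1]
gripper_width: 0.0162
```

```bash
python3 -c "
from h import *
rel()"
```

```text
slot floor in tool frame [0.0034 0.0009 0.0697] need travel [0.0001 0.     0.0007] tcp [ 0.5141 -0.0429  0.1252] rpy [-178.04    1.08  -66.71] F [-1.2  0.   4.1] mom [0.14 0.6  0.08] t 12.7
```

{"name": "send_rows", "arguments": {
  "motion": [
    {"travel": [0.0,-0.0003,0],"spin": 5},
    {"travel": [0.0,-0.0003,0],"spin": 5},
    {"travel": [0.0,-0.0003,0],"spin": 5},
    {"travel": [0.0,-0.0003,0],"spin": 5}
  ]
}}

```text
time_s: 13.03
tcp_pos: [0.5153, -0.0428, 0.1252]
eef_rot: [-178.6, 1.7, -87.7]
contact_force: [-1.3, 1.0, 3.3]
gripper_width: 0.0157
```

```bash
cat > ptr.py <<'E'
from h import *
rel()
C=cal('wrist'); im,_=r.capture('wrist'); cv2.imwrite('pics/ptr.png',im)
c=np.array([.5163,-.0442]); 
# polar unwrap of dial (plane z=.056) around the screw axis
ang=np.arange(-80,100,1.0); rad=np.linspace(.021,.038,18)
P=np.array([[px('wrist',[c[0]+q*np.cos(np.radians(a)),c[1]+q*np.sin(np.radians(a)),.056],C) for a in ang] for q in rad]).astype(np.float32)
pol=cv2.remap(im,P[...,0],P[...,1],cv2.INTER_LINEAR,borderValue=(0,255,0)).astype(int)
inn=pol[2:10].max(2).mean(0); out=pol[8:]; red=(out[...,2]-out[...,1]).clip(0).mean(0)
vis=((P[...,1]>0)&(P[...,1]<225)&(P[...,0]>0)).all(0)
i=np.where(vis)[0]; print('visible',ang[i].min(),ang[i].max())
print('dark',[(int(ang[k]),int(inn[k])) for k in i if inn[k]<170]); print('red',[(int(ang[k]),int(red[k])) for k in i if red[k]>25])
E
python3 ptr.py
```

```text
slot floor in tool frame [0.0035 0.0008 0.0697] need travel [ 0.0002 -0.0001  0.0007] tcp [ 0.5153 -0.0428  0.1252] rpy [-178.58    1.68  -87.72] F [-1.3  1.   3.3] mom [0.4  0.67 0.05] t 13.0333
visible -80.0 24.0
dark [(13, 165), (14, 141), (15, 131), (16, 128), (17, 128), (18, 132), (19, 147)]
red [(-23, 33), (-22, 69), (-21, 91), (-20, 98), (-19, 98), (-18, 96), (-17, 88), (-16, 59)]
```

The pointer follows the tool: it is now at about 16.5° with the mark at about -19.3°. That leaves about 36° to go.

{"name": "send_rows", "arguments": {
  "motion": [
    {"travel": [0.0,-0.0003,0],"spin": 5},
    {"travel": [0.0,-0.0003,0],"spin": 5},
    {"travel": [0.0,-0.0003,0],"spin": 5},
    {"travel": [0.0,-0.0003,0],"spin": 5},
    {"travel": [0.0,-0.0003,0],"spin": 5}
  ]
}}

```text
time_s: 13.5
tcp_pos: [0.5168, -0.0431, 0.1251]
eef_rot: [-179.5, 2.1, -113.4]
contact_force: [-1.7, 0.7, 2.7]
gripper_width: 0.0159
```

```bash
python3 ptr.py
```

```text
slot floor in tool frame [0.0037 0.0006 0.0695] need travel [ 0.0004 -0.0003  0.0005] tcp [ 0.5168 -0.0431  0.1251] rpy [-179.48    2.1  -113.43] F [-1.7  0.7  2.7] mom [0.43 0.66 0.1 ] t 13.5
visible -80.0 -2.0
dark [(-13, 167), (-12, 143), (-11, 133), (-10, 131), (-9, 132), (-8, 136), (-7, 149)]
red [(-23, 37), (-22, 75), (-21, 94), (-20, 101), (-19, 102), (-18, 101), (-17, 92), (-16, 69), (-15, 43), (-14, 28)]
```

{"name": "send_rows", "arguments": {
  "motion": [
    {"travel": [0.0003,-0.0004,0],"spin": 4},
    {"travel": [0.0,-0.0002,0],"spin": 3},
    {"travel": [0,0,0],"spin": 1.5},
    {"travel": [0,0,0],"spin": 0}
  ]
}}

```text
time_s: 13.88
tcp_pos: [0.5172, -0.0434, 0.125]
eef_rot: [-179.8, 2.2, -121.9]
contact_force: [-1.3, 0.6, 3.2]
gripper_width: 0.0158
```

```bash
python3 ptr.py
```

```text
slot floor in tool frame [0.0038 0.0006 0.0694] need travel [ 0.0005 -0.0003  0.0004] tcp [ 0.5172 -0.0434  0.125 ] rpy [-179.81    2.17 -121.86] F [-1.3  0.6  3.2] mom [0.41 0.64 0.06] t 13.8833
visible -80.0 -11.0
dark [(-22, 159), (-21, 141), (-20, 135), (-19, 134), (-18, 135), (-17, 142), (-16, 159)]
red [(-22, 41), (-21, 49), (-20, 49), (-19, 49), (-18, 49), (-17, 43), (-16, 27)]
```

The pointer (-19°) covers the mark (-19°). I'll hold, unload slightly, and lift out.

{"name": "send_rows", "arguments": {
  "motion": [
    {"travel": [0,0,0],"spin": 0},
    {"travel": [0,0,0],"spin": 0},
    {"travel": [0,0,0],"spin": 0},
    {"travel": [0,0,0],"spin": -3},
    {"travel": [0,0,0],"spin": -3}
  ]
}}

```text
time_s: 14.35
tcp_pos: [0.5173, -0.0435, 0.1246]
eef_rot: [-179.6, 2.1, -115.2]
contact_force: [-0.8, 0.4, -0.7]
gripper_width: 0.0157
```

{"name": "send_rows", "arguments": {
  "motion": [
    {"travel": [0,0,-0.006],"spin": 0},
    {"travel": [0,0,-0.01],"spin": 0},
    {"travel": [0,0,-0.02],"spin": 0},
    {"travel": [0,0,-0.02],"spin": 0},
    {"travel": [0,0,-0.02],"spin": 0}
  ]
}}

```text
time_s: 14.77
tcp_pos: [0.5127, -0.0466, 0.2003]
eef_rot: [-180.0, 1.8, -115.3]
contact_force: [0.6, 1.3, 0.5]
gripper_width: 0.0159
```

```bash
python3 -c "
from h import *
plan([.535,-.2897,.175],-75.3,.037)"
```

```text
now [ 0.5127 -0.0466  0.2003] rpy [-180.      1.8  -115.28] t 14.77 F [0.6 1.3 0.5] w 0.0159 n 7
1: [0.0300,-0.0177,0.0036] spin -5.71
2: [0.0317,-0.0146,0.0036] spin -5.71
3: [0.0330,-0.0114,0.0036] spin -5.71
4: [0.0339,-0.0081,0.0036] spin -5.71
5: [0.0346,-0.0047,0.0036] spin -5.71
6: [0.0348,-0.0012,0.0036] spin -5.71
7: [0.0348,0.0023,0.0036] spin -5.71
```

{"name": "send_rows", "arguments": {
  "motion": [
    {"travel": [0.03,-0.0175,0.003],"spin": -5.7},
    {"travel": [0.0315,-0.0145,0.003],"spin": -5.7},
    {"travel": [0.033,-0.0115,0.003],"spin": -5.7},
    {"travel": [0.034,-0.008,0.003],"spin": -5.7},
    {"travel": [0.0345,-0.005,0.003],"spin": -5.7}
  ]
}}

```text
time_s: 15.18
tcp_pos: [0.5355, -0.2203, 0.1937]
eef_rot: [-178.0, 1.5, -85.6]
contact_force: [1.2, 0.8, 1.1]
gripper_width: 0.0158
```

```bash
python3 -c "
from h import *
plan([.535,-.2897,.175],-75.3,.037)"
```

```text
now [ 0.5355 -0.2203  0.1937] rpy [-178.01    1.5   -85.58] t 15.18 F [1.2 0.8 1.1] w 0.0158 n 2
1: [0.0346,0.0029,0.0094] spin -5.14
2: [0.0342,0.0060,0.0094] spin -5.14
```

{"name": "send_rows", "arguments": {
  "motion": [
    {"travel": [0.033,0.003,0.009],"spin": -5.1},
    {"travel": [0.031,0.006,0.009],"spin": -5.1},
    {"travel": [0,0,0],"spin": 0}
  ]
}}

```text
time_s: 15.43
tcp_pos: [0.5355, -0.2931, 0.1754]
eef_rot: [-177.7, 1.0, -74.8]
contact_force: [0.8, 0.2, 0.0]
gripper_width: 0.0159
```

```bash
cat > st.py <<'E'
from h import *
s=r.get_state(); M=R.from_euler('xyz',s['eef_rot'],degrees=True).as_matrix()
# blade end and where it was at grasp, in hand coordinates
b=M.T@0+0 if 0 else None
h=R0.T@(np.array([.5349,-.2897,.008])-np.array([.5355,-.2896,.0769]))  # hand-frame blade end, tool vertical at stand axis
e=np.array(s['tcp_pos'])+M@h
d=np.array([.5349,-.2897,e[2]])-e
print('blade',e.round(4),'travel',(M.T@d).round(4),'tcp',np.round(s['tcp_pos'],4),'rpy',np.round(s['eef_rot'],2),'F',np.round(s['contact_force'],1))
C=cal('wrist'); r.capture('wrist'); find('wrist',['tool_stand','tuning_tool'],C,1)
C=cal('scene'); r.capture('scene'); find('scene',['tool_stand','tuning_tool'],C,2)
E
python3 st.py
```

```text
blade [ 0.5364 -0.2933  0.1065] travel [-0.0039  0.0005  0.    ] tcp [ 0.5355 -0.2931  0.1754] rpy [-177.66    0.95  -74.79] F [0.8 0.2 0. ]
wrist tool_stand 0.72 [ 5.346e-01 -2.939e-01  3.000e-04] [329. 182.]
wrist tuning_tool 0.71 [ 0.5395 -0.2915  0.1074] [319. 212.]
scene tool_stand 0.91 [ 6.342e-01 -1.526e-01 -2.000e-04] [363. 241.]
scene tool_stand 0.82 [ 0.6364  0.0656 -0.0011] [284. 213.]
scene tuning_tool 0.54 [ 0.5429 -0.2939  0.1112] [418. 238.]
scene tuning_tool 0.39 [ 0.5321 -0.2914 -0.0024] [406. 291.]
```

{"name": "send_rows", "arguments": {
  "motion": [
    {"travel": [-0.0035,0,0.015],"spin": 0},
    {"travel": [0,0,0.02],"spin": 0},
    {"travel": [0,0,0.008],"spin": 0},
    {"travel": [0,0,0],"spin": 0}
  ]
}}

```text
time_s: 16.07
tcp_pos: [0.5404, -0.2793, 0.1378]
eef_rot: [-177.1, 0.7, -74.7]
contact_force: [0.5, 0.1, -0.5]
gripper_width: 0.016
```

```bash
python3 st.py; python3 - <<'E'
from h import *
C=cal('scene'); b,_=r.capture('scene'); t,_=r.capture('top'); im,_=r.capture('wrist')
x,y=map(int,px('scene',[.5345,-.2916,.06],C)); print(x,y)
o=np.zeros((600,790,3),np.uint8)
o[:,:390]=cv2.resize(b[y-30:y+30,x-20:x+19],(390,600),interpolation=cv2.INTER_CUBIC)
o[:320,400:790]=cv2.resize(im[160:240,270:370],(390,320),interpolation=cv2.INTER_CUBIC)
o[330:600,400:790]=cv2.resize(t[219:273,286:364],(390,270),interpolation=cv2.INTER_CUBIC)
cv2.imwrite('pics/c8.png',o)
E
```

```text
blade [ 0.5419 -0.2796  0.0689] travel [ 0.0079  0.0095 -0.0006] tcp [ 0.5404 -0.2793  0.1378] rpy [-177.14    0.74  -74.7 ] F [ 0.5  0.1 -0.5]
wrist tool_stand 0.84 [ 5.317e-01 -2.914e-01  2.000e-04] [340. 182.]
wrist tuning_tool 0.58 [ 0.5417 -0.2811  0.0692] [325. 209.]
scene tool_stand 0.81 [ 0.633  -0.1549 -0.0009] [364. 242.]
scene tool_stand 0.79 [ 0.6369  0.0676 -0.0025] [284. 213.]
scene tuning_tool 0.8 [ 0.5426 -0.2802  0.0703] [408. 255.]
411 263
```

View pics/c8.png

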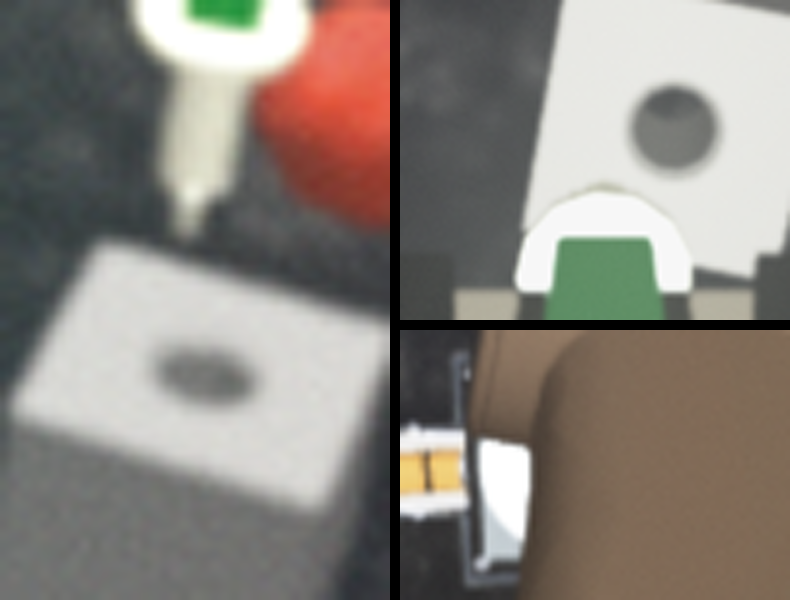

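The wrist crop shows the hole at (675,128) ahead and to the right of the tool. The arm drifted during the rows, so I'll compute the hole in the tool frame and correct in closed loop.

```bash
cat > hole.py <<'E'
from h import *
s=r.get_state(); M=R.from_euler('xyz',s['eef_rot'],degrees=True).as_matrix(); p=np.array(s['tcp_pos']); C=cal('wrist')
im,_=r.capture('wrist'); g=cv2.cvtColor(im,cv2.COLOR_BGR2GRAY)
H=np.array([.5345,-.2916,.048]); u,v=px('wrist',H,C); 
m=np.uint8(g<165); n,l,st,ce=cv2.connectedComponentsWithStats(m)
c=[(np.hypot(*(ce[k]-[u,v])),k) for k in range(1,n) if 60<st[k,4]<2500]
if c and min(c)[0]<25:
    k=min(c)[1]; print('pred',u.round(1),v.round(1),'found',ce[k].round(1),st[k]); H=onz('wrist',*ce[k],.048,C)
    print('hole world',H.round(4))
q=M.T@(H-p); print('need travel',(q-[.0033,.0009,.069]).round(4),'tcp',p.round(4),'rpy',np.round(s['eef_rot'],1),'F',np.round(s['contact_force'],1),'t',s['time_s'])
q=M.T@(np.array([.5345,-.2916,.048])-p); print('by prior',(q-[.0033,.0009,.069]).round(4))
E
python3 hole.py
```

```text
pred 338.0 193.7 found [339.8 191.5] [329 181  22  22 365]
hole world [ 0.5337 -0.2938  0.048 ]
need travel [0.0084 0.0143 0.0215] tcp [ 0.541  -0.2808  0.1393] rpy [-177.     0.7  -74.8] F [-0.5  0.4 -1.3] t 16.5167
by prior [0.0065 0.0129 0.0216]
```

{"name": "send_rows", "arguments": {
  "motion": [
    {"travel": [0.0075,0.0135,0],"spin": 0},
    {"travel": [0,0,0.004],"spin": 0}
  ]
}}

```text
time_s: 16.73
tcp_pos: [0.5301, -0.292, 0.1351]
eef_rot: [-177.0, 0.6, -74.7]
contact_force: [-0.9, -0.5, -0.3]
gripper_width: 0.0159
```

```bash
python3 hole.py
```

```text
pred 321.8 204.2 found [323.8 199.8] [313 192  22  17 269]
hole world [ 0.5339 -0.2957  0.048 ]
need travel [0.0022 0.001  0.0181] tcp [ 0.5301 -0.292   0.1351] rpy [-177.     0.6  -74.7] F [-0.9 -0.5 -0.3] t 16.7333
by prior [-0.0016 -0.0006  0.0182]
```

{"name": "send_rows", "arguments": {
  "motion": [
    {"travel": [0,0.0005,0.008],"spin": 0},
    {"travel": [0,0,0.007],"spin": 0}
  ]
}}

```text
time_s: 16.95
tcp_pos: [0.531, -0.292, 0.1193]
eef_rot: [-176.9, 0.6, -74.8]
contact_force: [-0.1, -0.3, -0.6]
gripper_width: 0.0161
```

```bash
python3 hole.py
```

```text
pred 321.9 210.0 found [324.4 202.5] [313 197  23  13 174]
hole world [ 0.5343 -0.298   0.048 ]
need travel [0.0041 0.0014 0.0022] tcp [ 0.531  -0.292   0.1193] rpy [-176.9    0.6  -74.8] F [-0.1 -0.3 -0.6] t 16.95
by prior [-0.002  -0.0005  0.0024]
```

{"name": "send_rows", "arguments": {
  "motion": [
    {"travel": [-0.0006,0.001,0.003],"spin": 0},
    {"travel": [0,0,0.004],"spin": 0},
    {"travel": [0,0,0.004],"spin": 0}
  ]
}}

```text
time_s: 17.25
tcp_pos: [0.5298, -0.2908, 0.1051]
eef_rot: [-177.0, 0.7, -74.8]
contact_force: [-0.3, 0.8, -0.2]
gripper_width: 0.0157
```

{"name": "send_rows", "arguments": {
  "motion": [
    {"travel": [0,0,0.006],"spin": 0},
    {"travel": [0,0,0.005],"spin": 0}
  ]
}}

```text
time_s: 17.42
tcp_pos: [0.5306, -0.2904, 0.0932]
eef_rot: [-177.0, 0.7, -74.8]
contact_force: [-0.2, -0.1, -0.5]
gripper_width: 0.016
```

```bash
python3 hole.py | tail -2
```

```text
need travel [-0.0006 -0.002  -0.0237] tcp [ 0.5306 -0.2904  0.0932] rpy [-177.     0.7  -74.8] F [-0.2 -0.1 -0.5] t 17.4167
by prior [-0.0006 -0.002  -0.0237]
```

{"name": "send_rows", "arguments": {
  "motion": [
    {"travel": [0,0,0.006],"spin": 0},
    {"travel": [0,0,0.005],"spin": 0}
  ]
}}

```text
time_s: 17.63
tcp_pos: [0.531, -0.2899, 0.0807]
eef_rot: [-177.0, 0.7, -74.8]
contact_force: [0.1, 0.7, -0.7]
gripper_width: 0.016
```

{"name": "send_rows", "arguments": {
  "motion": [
    {"travel": [0,0,0.002],"spin": 0},
    {"travel": [0,0,0.002],"spin": 0}
  ]
}}

```text
time_s: 17.8
tcp_pos: [0.5311, -0.2899, 0.0765]
eef_rot: [-177.1, 0.7, -74.7]
contact_force: [-8.6, 6.4, 31.1]
gripper_width: 0.0158
```

The flange is seated at the same TCP height as at the grasp. I'll release.

{"name": "send_rows", "arguments": {
  "motion": [
    {"travel": [0,0,-0.001],"spin": 0},
    {"travel": [0,0,0],"spin": 0},
    {"travel": [0,0,0],"spin": 0},
    {"travel": [0,0,0],"spin": 0},
    {"travel": [0,0,0],"spin": 0}
  ],
  "gripper": 0.2
}}

```text
time_s: 18.22
tcp_pos: [0.5318, -0.2902, 0.0781]
eef_rot: [-177.0, 0.6, -74.7]
contact_force: [-0.9, 0.1, -0.2]
gripper_width: 0.0439
```

{"name": "send_rows", "arguments": {
  "motion": [
    {"travel": [0,0,-0.01],"spin": 0},
    {"travel": [0,0,-0.025],"spin": 0},
    {"travel": [0,0,-0.035],"spin": 0},
    {"travel": [0,0,-0.035],"spin": 0},
    {"travel": [0,0,-0.035],"spin": 0}
  ]
}}

```text
time_s: 18.63
tcp_pos: [0.5199, -0.292, 0.2154]
eef_rot: [-177.9, 1.2, -74.8]
contact_force: [0.3, -0.5, 0.0]
gripper_width: 0.0519
```

{"name": "send_rows", "arguments": {
  "motion": [
    {"travel": [-0.035,0,-0.01],"spin": 0},
    {"travel": [-0.035,0.01,0],"spin": 0},
    {"travel": [-0.035,0.02,0],"spin": 0},
    {"travel": [-0.02,0.02,0],"spin": 0},
    {"travel": [0,0,0],"spin": 0}
  ]
}}

```text
time_s: 19.05
tcp_pos: [0.44, -0.185, 0.2387]
eef_rot: [-177.0, 0.6, -74.9]
contact_force: [-0.5, -0.5, -0.3]
gripper_width: 0.0527
```

```bash
python3 - <<'E'
from h import *
print(np.round(r.get_state()['tcp_pos'],3))
C=cal('wrist'); im,_=r.capture('wrist'); find('wrist',['tuning_tool','tool_stand','handle'],C,1)
Cs=cal('scene'); b,_=r.capture('scene'); find('scene',['tuning_tool','tool_stand','rod_nose','stop','pointer_tip','beaker','flask'],Cs,1)
Ct=cal('top'); t,_=r.capture('top'); find('top',['tuning_tool','rod_nose','stop','beaker','flask'],Ct,1)
o=np.zeros((600,790,3),np.uint8)
x,y=map(int,px('scene',[.5345,-.2916,.06],Cs)); o[:,:390]=cv2.resize(b[y-40:y+40,x-26:x+26],(390,600),interpolation=cv2.INTER_CUBIC)
x,y=map(int,px('scene',[.516,-.02,.05],Cs)); o[:300,400:790]=cv2.resize(b[y-30:y+30,x-39:x+39],(390,300),interpolation=cv2.INTER_CUBIC)
o[310:600,400:790]=cv2.resize(t[217:275,282:360],(390,290),interpolation=cv2.INTER_CUBIC)
cv2.imwrite('pics/c9.png',o)
E
```

```text
[ 0.44  -0.185  0.239]
wrist tuning_tool 0.64 [ 0.5315 -0.2924  0.0078] [281.  67.]
wrist tool_stand 0.85 [ 0.5353 -0.2942 -0.002 ] [279.  66.]
wrist handle 0.65 [ 0.5351 -0.2915  0.0913] [260.  53.]
scene tuning_tool 0.58 [ 0.5328 -0.2921  0.0064] [407. 287.]
scene tool_stand 0.92 [ 5.141e-01 -1.812e-01 -1.000e-04] [349. 275.]
scene rod_nose 0.65 [0.5105 0.0073 0.0311] [271. 233.]
scene stop 0.87 [0.515  0.0083 0.0329] [272. 231.]
scene pointer_tip 0.5 [ 0.5457 -0.0494  0.0546] [302. 224.]
scene beaker 0.65 [ 0.7381 -0.0032  0.0013] [329. 203.]
scene flask 0.74 [ 0.7363 -0.1012  0.0028] [363. 214.]
top tuning_tool 0.44 [ 0.5295 -0.2922  0.0053] [424. 239.]
top rod_nose 0.71 [0.5132 0.0086 0.0321] [297. 246.]
top stop 0.93 [0.5093 0.0046 0.0335] [299. 248.]
top beaker 0.66 [ 7.378e-01 -6.600e-03  4.000e-04] [305. 153.]
top flask 0.94 [ 0.7354 -0.1088 -0.0012] [347. 154.]
```

View pics/c9.png

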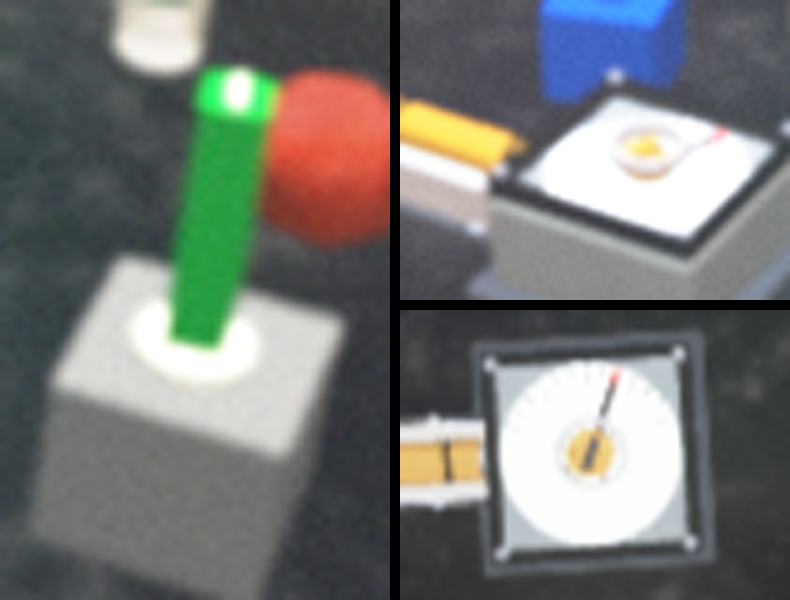

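The last view shows the tool upright with its flange flat on the stand (190,345). The pointer lies on the red mark at (615,378) and the rod is in against the gauge. I'll hand in.

```bash
python3 -c "
from h import *
print(r.close_job())"
```

```text
the job is handed in; nothing more can be done
None
```

The gauge is zeroed and the job is handed in at about 20 s of the 58 s; no verdict is reported.

**What I did**
- **Rod:** pushed it to the stop with the closed fingers. The force levelled off at 13 to 19 N with no further movement.
- **Screw:** set the green tool's blade in the slot and turned the screw about 62° clockwise.
- **Tool:** put it back in the grey stand and let go. The fingers ended at the same height as when I picked it up (76.5 mm against 76.9 mm).

**What the last checks showed**
- **Pointer:** the last wrist measurement in the slot put pointer and mark both at about -19°. After release the top view shows the pointer on the red mark.
- **Tool:** it stands upright, with the flange flat on the stand and the gripper clear of everything.
- **Beaker and flask:** their detected positions match the start within the detectors' noise of a few mm.

**What disagreed or went less well**
- **Rod end:** the networks put the rod end 4 to 6 mm from the stop point, mostly sideways or in noise. I relied on the force plateau and the picture instead.
- **Arm drift:** the arm drifted by up to 13 mm and tilted about 3° during moves, so the return to the stand needed a camera correction.
- **Forces:** wrist readings were 38 N when the blade bottomed in the slot and 31 N when the flange seated. Both were brief, and each was relieved.
- **Stand detection:** in the final scene picture the network's best "tool_stand" was a turquoise look-alike, which I ignored.

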